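# Level the egg stand and set the egg

## Robot

A 7-joint arm with a two-finger parallel gripper is mounted at the origin on a cart in front of the work surface, level with it; the furniture and walls round the work are solid. World frame = base frame: x ahead of the robot, y to its left, z up, the work surface at z = 0. Lengths are in m, angles in rad, forces in N, time in s.
With the tool pointing down it reaches from about 0.4 to 0.85 m from the base axis. Payload 4.5 kg.
Tool frame: the origin (TCP) lies midway between the tips of the shut fingers; the grasp point (between the pads) lies 19 mm behind it; z points along the fingers, y is the line along which they close (so a half turn about z gives the same grasp; the last joint's range is limited). The gripper opens to 88 mm and grips with 3 to 60 N. Pads are 18 mm wide; open, the fingers measure 123 mm over their backs; the gripper's body (75 mm by 187 mm) begins 45 mm behind the grasp point.
Start: joints at [-1.11, 0.689, -0.195, 1.565, 0.157, 0.902, -0.215], TCP at [0.259, 0.569, 0.239] pointing down, gripper open.
Joint ranges: [-3.01, 3.01], [-0.46, 2.08], [-1.47, 1.51], [0.13, 2.56], [-1, 4.14], [0.04, 2.09], [-2.66, 2.66]. Speed limits (rad/s): [2.57, 2.57, 3.14, 3.14, 3.14, 3.14, 3.14].

## Interface

Orientations are given as a unit quaternion [x, y, z, w].
In Python, from plant import get_state, viewer, workorder gives the robot as it stands. The module is installed in compiled form; this text tells all that it offers.
- The arm moves only by the tool step_arm, never from a script. Its argument "motion" is a list of rows, each an object of numbers: "wx", "wy", "wz": the turn, a rotation vector about the tool's x, y, z each as a share of 180 degrees, from -1 to 1; "dx", "dy", "dz": the shift along the tool's x, y, z each as a share of 8 cm, from -1 to 1; "claw": the finger opening in mm, from 0 to 88.1. A call has 1 to 8 rows; each row is the pose to reach, as a shift and turn from the pose commanded when the call began, along the tool's axes at that moment, turning the shorter way round; what a row does not reach only later rows make up. A row lasts 1/10 s, in which the tool goes at most 50 mm and 8.59 degrees, less where a joint would pass 70% of its speed; a pose out of reach is approached as far as the arm can. A call with a number of a shift or a turn outside -1 to 1 is refused whole. A call with a gripper value outside its range is refused whole. The fingers move at their own pace and stop on an object; "force" is the grip in N (left out, the last holds). Time passes only in rows, so rows that repeat a pose let the fingers close. It gives the time, the measured TCP pose, the force, the opening and the grip force at its end, in the units of the state.
- get_state(): the state, without advancing time (a new reading comes with each control period).
- viewer.snapshot(name): name is "side" or "top" or "wrist"; returns (picture, depth): 384x512x3 uint8, red, green, blue; 384x512 float32, m along the optical axis (not along the pixel's ray), 0 where there is no reading.
- viewer.calibration(name): a dict with "vfov" (degrees; the focal length in pixels is half the picture's height over the tangent of half this angle, whatever the lens; pixels are square), "cx", "cy" (the principal point, pixels), "extrinsics" (4x4, takes a point from camera to world coordinates). Camera axes: x right, y down, z forward; pixel columns grow to the right and rows downward; lengths in m; the calibration is good to about 2 mm. A picture is of the moment at which its call begins: read the wrist's pose just before it. calibration takes no time and is no camera call; for the wrist camera it gives the pose at the moment of the call.
- workorder.finish_job(): hands the job in; it is judged then, once.
The state is a dict: "clock": time; "q": joint angles; "qd": joint speeds; "joint_torque": joint torques, N m; "tool_pos": TCP position; "eef_rot": TCP orientation; "contact_force": force on the tool from outside, world axes, zero at the start; "moment": the same for the moment, N m; "opening": opening from 0.0 (shut) to 1.0 (fully open); "finger_force": force on a finger pad.
Only numpy, scipy, OpenCV 4.12 (cv2) and the standard library are available. Lean on these libraries where they do the work, as an engineer would, in place of code of your own. Each camera call takes 0.05 s, during which the arm holds its last target. There are 200 camera calls.

## Task

Turn the orange knurled collar of the empty egg stand until its cup is level with the cup of the black stand beside it. Then take the braised egg from its white ring on the small riser and gently set it down centred in the orange stand's cup, leaving the other stand's egg where it is.

Things in the scene. Friction and masses are not known exactly. Their poses are not given: they have to be found in the camera images.
- stand: the egg stand to be set, fixed to the worktop: dark round foot of 92 mm diameter and 22 mm height, an upright 18 mm threaded steel rod, and on it the orange knurled collar with a shallow steel cup on top. Origin at the centre of the foot's underside, on the rod's axis; z up
- collar_mid (a point): centre of the orange knurled collar (52 mm diameter, 26 mm tall: from 13 mm below to 13 mm above this point), on the rod's axis; grip it here from above, fingers either side. It starts about 175 to 179 mm above the worktop, with only the bare rod under it
- cup_rim (a point): centre of the rim of the orange collar's cup, 24 mm above collar_mid; the cup is a round dish of 50 mm outer rim diameter, 9 mm deep inside
- ref_rim (a point): centre of the rim of the black stand's cup, which already holds an egg; the black stand is fixed, looks the same but has a black collar that does not turn, and its height is the one to match: it starts 7 to 17 mm above cup_rim
- egg_center (a point): centre of the brown braised egg that lies on its side on a white ring (38 mm wide, 18 mm high) in the steel dish on the riser: 43 mm across, 54 mm long along the y axis of this frame, 55 g, about 189 mm above the worktop at first. When it sits in a cup its centre is about 11 mm above the rim
- shown_egg_center (a point): centre of the like egg that already sits in the black stand's cup, and stays there
- collar (a joint): turn of the orange collar in rad, 0 to 5.5. It grows counterclockwise seen from above, and the collar with its cup then climbs the rod, 24 mm per full turn (3.8 mm per rad); clockwise it goes down. Stiff (0.09 N m), it stays where it is left. Starts between 0 and 0.9; let go and grip again for more than one grasp's turn
- egg: the same egg (its whole solid): origin at the middle of its underside, 21.5 mm below egg_center; z up as it lies at first
- riser: small wooden shelf, fixed, 140 x 140 mm and 150 mm high, origin at the centre of its underside; on its top a round steel dish (138 mm wide, 17 mm high) with the egg's white ring in its middle. Mind the room's tall wooden rail between robot and worktop: its top is 513 mm above the worktop, from x 0.265 to 0.305 m, for all y below 0.24 m, and the arm has to reach over it
Things that resemble listed ones, but are neither listed nor needed, are in the scene too. Leave any turquoise look-alike of the part that bears ref_rim alone.

How it is judged:
By the outcome, as a careful person would: the job done as asked, in the order asked, and still so for the second after the job is handed in, with the robot touching nothing.
It also fails if it takes over 72 s, if anything falls off the work surface, if the arm or the gripper's body presses on something with over 40 N, if the wrist force passes 120 N, or if a joint passes its speed limit or range.

## Working session

There is one attempt and no reset: what is moved stays moved. The work goes in short steps, Python scripts to look and compute and a tool call to move; the robot and the scene stay as the last step left them, time stands still between calls to the robot, and variables do not carry over. Pictures are saved under pics/ and viewed, at most 10 in all, crops included, and the job is handed in when it is done.

Besides the shell and the picture viewer there is one more tool, called as name(argument=value, ...), one argument or row to a line, values as JSON. step_arm: Moves the arm, as the interface text tells. Shift numbers are shares of 8 cm and turn numbers shares of 180 degrees, none past 1 either way. Its arguments: {"type":"object","properties":{"motion":{"type":"array","items":{"type":"object","properties":{"wx":{"type":"number","minimum":-1,"maximum":1},"wy":{"type":"number","minimum":-1,"maximum":1},"wz":{"type":"number","minimum":-1,"maximum":1},"dx":{"type":"number","minimum":-1,"maximum":1},"dy":{"type":"number","minimum":-1,"maximum":1},"dz":{"type":"number","minimum":-1,"maximum":1},"claw":{"type":"number"}}}},"force":{"type":"number"}},"required":["motion"]}

```bash
mkdir -p pics; cat > h.py <<'E'
import numpy as np, cv2
from plant import get_state, viewer, workorder
from scipy.spatial.transform import Rotation as R
def snap(n):
    c=viewer.calibration(n); p,d=viewer.snapshot(n)
    f=p.shape[0]/2/np.tan(np.radians(c['vfov'])/2)
    return p,d,(f,c['cx'],c['cy'],np.array(c['extrinsics']))
def pts(d,K):
    f,cx,cy,E=K; v,u=np.mgrid[:d.shape[0],:d.shape[1]]
    P=np.stack([(u-cx)/f*d,(v-cy)/f*d,d],-1)
    return P@E[:3,:3].T+E[:3,3]
def ray(u,v,K,z):
    f,cx,cy,E=K; r=E[:3,:3]@np.array([(u-cx)/f,(v-cy)/f,1]); o=E[:3,3]
    return o+r*(z-o[2])/r[2]
E
python3 - <<'E'
from h import *
s=get_state(); print(s['clock'],s['tool_pos'],s['eef_rot'],s['opening'])
for n in('side','top'):
    p,d,K=snap(n); cv2.imwrite(f'pics/{n}0.png',p[...,::-1]); np.savez(f'{n}0.npz',p=p,d=d,f=K[0],cx=K[1],cy=K[2],E=K[3]); print(n,K)
E
```

```text
0.0 [0.25850231 0.56832366 0.23791495] [ 2.11737685e-01  9.77326086e-01 -9.27943352e-04 -1.13671765e-04] 0.9991142391938613
side (np.float64(461.01274761158663), 256.1610619742259, 189.8868981618604, array([[ 0.96086907, -0.12310299,  0.24814568,  0.22876895],
       [-0.2762458 , -0.49204216,  0.82558027, -0.62771106],
       [ 0.02046674, -0.86182375, -0.50679478,  0.67054376],
       [ 0.        ,  0.        ,  0.        ,  1.        ]]))
top (np.float64(364.6690760206015), 252.6540744022414, 198.23685617018944, array([[ 0.01033758, -0.99662045,  0.08149114,  0.42159272],
       [-0.99942034, -0.01294134, -0.0314882 ,  0.20073578],
       [ 0.03243639, -0.08111839, -0.99617653,  1.00068726],
       [ 0.        ,  0.        ,  0.        ,  1.        ]]))
```

View pics/side0.png

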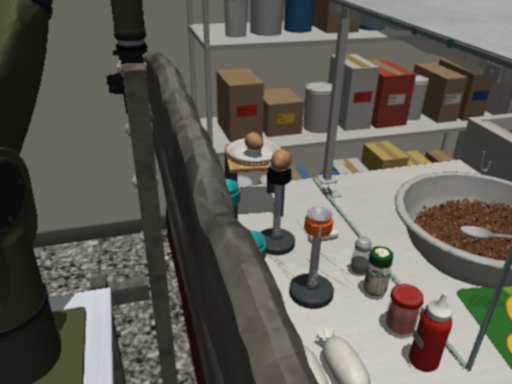

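View pics/top0.png

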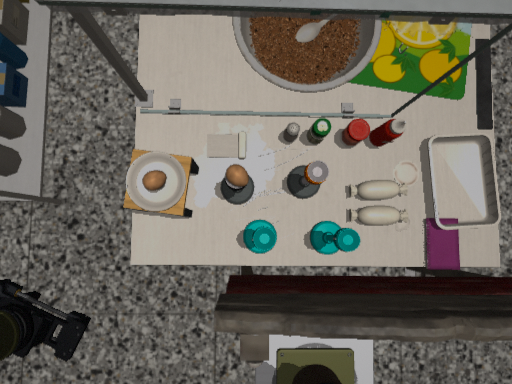

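The orange collar is at side (319,228) / top (312,178), and its steel cup at side (319,214). The black stand and its egg are at side (280,165) / top (236,178), and the braised egg in its dish is at side (254,143) / top (154,180). The turquoise stands at top (260,237) and (330,238) are look-alikes to leave alone. An overhead glass or shelf frame sits at the far side.

```bash
cat >> h.py <<'E'
def load(n):
    z=np.load(n+'0.npz'); return z['p'],z['d'],(float(z['f']),float(z['cx']),float(z['cy']),z['E'])
E
python3 - <<'E'
from h import *
for n,boxes in (('side',{'collar':(300,205,338,242),'egg':(240,128,270,156),'egg2':(268,145,294,172)}),('top',{'collar':(296,158,332,192),'egg':(138,166,170,194),'egg2':(222,160,252,190)})):
    p,d,K=load(n); P=pts(d,K); hsv=cv2.cvtColor(p,cv2.COLOR_RGB2HSV)
    for k,(a,b,c,e) in boxes.items():
        H=hsv[b:e,a:c].astype(int); Q=P[b:e,a:c]
        lim=(210 if k=='collar' else 140)
        m=(H[...,0]<16)&(H[...,1]>(180 if k=='collar' else 95))&(H[...,2]>60)&(d[b:e,a:c]>0)
        m&=Q[...,2]>.12
        v,u=np.nonzero(m); q=Q[m]
        print(n,k,m.sum(),'px',u.min()+a,u.max()+a,v.min()+b,v.max()+b,'p5',np.percentile(q,3,0).round(3),'p95',np.percentile(q,97,0).round(3),'med',np.median(q,0).round(3))
p,d,K=load('top');P=pts(d,K)
for u,v in [(317,172),(270,113),(148,98),(110,50),(250,5),(176,105),(260,237),(330,238),(236,178),(154,180),(360,115),(180,155),(450,70),(450,300)]: print(u,v,P[v,u].round(3))
p,d,K=load('side');P=pts(d,K);print()
for u,v in [(319,210),(319,214),(345,10),(335,100),(400,40),(345,205),(330,185),(450,20),(490,330),(160,60),(258,240),(230,188)]: print(u,v,P[v,u].round(3))
s=cv2.resize(p[120:260,210:350,::-1],(560,560),interpolation=cv2.INTER_CUBIC)
t=load('top')[0][130:270,120:380,::-1]; t=cv2.resize(t,None,fx=2.1,fy=2.1,interpolation=cv2.INTER_CUBIC)
cv2.imwrite('pics/c1.png',s)
E
```

```text
side collar 301 px 305 331 217 235 p5 [0.525 0.003 0.167] p95 [0.565 0.03  0.189] med [0.538 0.011 0.182]
side egg 217 px 245 262 132 147 p5 [0.507 0.369 0.182] p95 [0.54  0.404 0.209] med [0.523 0.381 0.198]
side egg2 271 px 271 290 149 167 p5 [0.513 0.186 0.221] p95 [0.549 0.211 0.246] med [0.529 0.195 0.235]
top collar 56 px 305 318 165 183 p5 [0.525 0.03  0.169] p95 [0.564 0.056 0.189] med [0.536 0.051 0.185]
top egg 341 px 143 165 171 189 p5 [0.507 0.373 0.191] p95 [0.544 0.413 0.208] med [0.525 0.392 0.202]
top egg2 367 px 226 248 165 185 p5 [0.514 0.191 0.23 ] p95 [0.552 0.231 0.246] med [0.532 0.21  0.24 ]
317 172 [0.549 0.03  0.189]
270 113 [0.743 0.123 0.006]
148 98 [0.779 0.463 0.004]
110 50 [0.772 0.465 0.293]
250 5 [0.731 0.192 0.517]
176 105 [0.761 0.385 0.004]
260 237 [0.402 0.159 0.204]
330 238 [ 0.399 -0.024  0.085]
236 178 [0.526 0.212 0.241]
154 180 [0.523 0.391 0.207]
360 115 [ 0.742 -0.131  0.006]
180 155 [ 0.621  0.371 -0.001]
450 70 [ 0.745 -0.218  0.299]
450 300 [ 0.3   -0.166  0.363]

319 210 [0.556 0.044 0.196]
319 214 [0.555 0.04  0.189]
345 10 [0.734 0.384 0.496]
335 100 [0.773 0.462 0.253]
400 40 [1.344 1.079 0.253]
345 205 [0.769 0.325 0.002]
330 185 [ 0.777  0.441 -0.001]
450 20 [0.819 0.126 0.518]
490 330 [ 0.843 -0.156  0.003]
160 60 [0.28  0.01  0.503]
258 240 [ 0.413 -0.033  0.207]
230 188 [0.408 0.152 0.204]
```

View pics/c1.png

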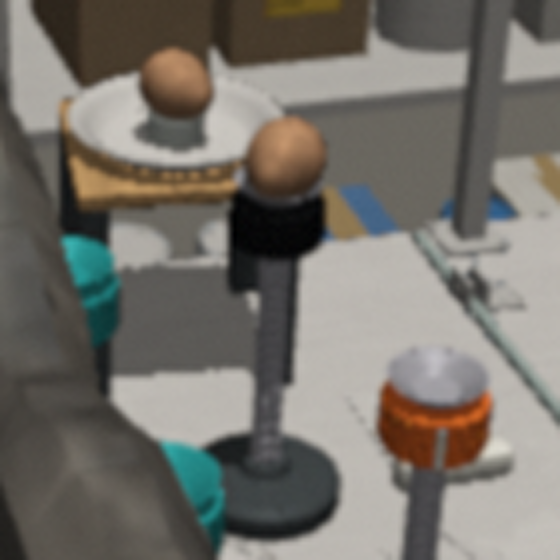

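The crop confirms it. The orange stand with the empty steel cup is at about (0.546, 0.03). The black stand holding an egg is at (0.531, 0.21), and the riser egg is at (0.524, 0.39). The turquoise stands at x≈0.40 are decoys. I'll raise the arm before crossing over the rail.

step_arm(
  motion=[
    {"dz": -0.5},
    {"dz": -1},
    {"dz": -1},
  ],
)

```text
$.motion[0]: bad value
```

step_arm(
  motion=[
    {"dz": -0.5},
    {"dz": -1},
    {"dz": -1},
  ],
)

```text
$.motion[0]: bad value
```

step_arm(
  motion=[
    {"dz": -0.5, "dx": -0.4},
    {"dz": -1, "dx": -0.8},
    {"dz": -1, "dx": -1},
  ],
)

```text
$.motion[0]: bad value
```

step_arm(
  motion=[
    {"dz": -0.4, "dx": -0.4, "dy": -0.3},
    {"dz": -0.8, "dx": -0.8, "dy": -0.6},
    {"dz": -1, "dx": -1, "dy": -0.7},
    {"dz": -1, "dx": -1, "dy": -0.7},
  ],
)

```text
$.motion[0]: bad value
```

```bash
python3 - <<'E'
from h import *
s=get_state(); print({k:np.round(s[k],3) for k in('clock','q','tool_pos','eef_rot','contact_force')})
p,d,K=snap('side'); a=p
p,d,K=snap('top')
cv2.imwrite('pics/st1.png',cv2.resize(np.hstack([a,p])[...,::-1],(800,300),interpolation=cv2.INTER_AREA))
E
```

```text
{'clock': np.float64(0.1), 'q': array([-1.11 ,  0.69 , -0.194,  1.566,  0.157,  0.903, -0.215]), 'tool_pos': array([0.259, 0.568, 0.238]), 'eef_rot': array([ 0.212,  0.977, -0.001, -0.   ]), 'contact_force': array([0.598, 0.01 , 0.072])}
```

View pics/st1.png

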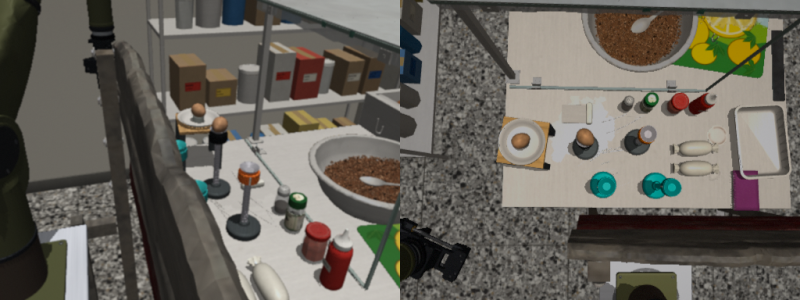

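The picture is unchanged because the calls were refused. Each row probably needs every field.

step_arm(
  motion=[
    {"dx": 0, "dy": 0, "dz": -0.5, "wx": 0, "wy": 0, "wz": 0, "claw": 88},
    {"dx": 0, "dy": 0, "dz": -1, "wx": 0, "wy": 0, "wz": 0, "claw": 88},
    {"dx": 0, "dy": 0, "dz": -1, "wx": 0, "wy": 0, "wz": 0, "claw": 88},
  ],
)

```text
clock: 0.5
tool_pos: [0.2596, 0.572, 0.3243]
eef_rot: [0.212, 0.977, 0.005, 0.001]
contact_force: [-0.3, 0.1, -0.1]
opening: 0.997
finger_force: 0.0
```

step_arm(
  motion=[
    {"dx": 0, "dy": 0, "dz": -0.5, "wx": 0, "wy": 0, "wz": 0, "claw": 88},
    {"dx": 0, "dy": 0, "dz": -1, "wx": 0, "wy": 0, "wz": 0, "claw": 88},
    {"dx": 0, "dy": 0, "dz": -1, "wx": 0, "wy": 0, "wz": 0, "claw": 88},
  ],
)

```text
clock: 0.8
tool_pos: [0.2594, 0.5714, 0.404]
eef_rot: [0.212, 0.977, 0.005, 0.001]
contact_force: [-0.5, -0.5, -0.2]
opening: 1.0
finger_force: 0.0
```

step_arm(
  motion=[
    {"dx": -0.4, "dy": 0, "dz": -0.4, "wx": 0, "wy": 0, "wz": 0, "claw": 88},
    {"dx": -0.8, "dy": 0, "dz": -0.8, "wx": 0, "wy": 0, "wz": 0, "claw": 88},
    {"dx": -1, "dy": 0, "dz": -1, "wx": 0, "wy": 0, "wz": 0, "claw": 88},
  ],
)

```text
clock: 1.1
tool_pos: [0.3349, 0.5346, 0.4805]
eef_rot: [0.214, 0.977, 0.001, 0.002]
contact_force: [0.0, 0.6, 0.3]
opening: 0.994
finger_force: 0.0
```

step_arm(
  motion=[
    {"dx": -0.4, "dy": -0.3, "dz": -0.3, "wx": 0, "wy": 0, "wz": 0, "claw": 88},
    {"dx": -0.8, "dy": -0.6, "dz": -0.6, "wx": 0, "wy": 0, "wz": 0, "claw": 88},
    {"dx": -1, "dy": -0.7, "dz": -1, "wx": 0, "wy": 0, "wz": 0, "claw": 88},
    {"dx": -1, "dy": -0.7, "dz": -1, "wx": 0, "wy": 0, "wz": 0, "claw": 88},
  ],
)

```text
clock: 1.5
tool_pos: [0.3845, 0.4499, 0.5624]
eef_rot: [0.215, 0.977, 0.003, 0.002]
contact_force: [-0.4, 0.8, -0.2]
opening: 1.0
finger_force: 0.0
```

```bash
python3 - <<'E'
from h import *
s=get_state(); print({k:np.round(s[k],3) for k in('clock','q','tool_pos','eef_rot','contact_force')})
p,d,K=snap('side'); a=p
p,d,K=snap('top')
cv2.imwrite('pics/st2.png',cv2.resize(np.hstack([a,p])[...,::-1],(800,300),interpolation=cv2.INTER_AREA))
E
```

```text
{'clock': np.float64(1.5), 'q': array([-0.852,  0.452, -0.182,  1.018,  0.082,  1.671,  0.131]), 'tool_pos': array([0.384, 0.45 , 0.562]), 'eef_rot': array([0.215, 0.977, 0.003, 0.002]), 'contact_force': array([-0.359,  0.791, -0.161])}
```

step_arm(
  motion=[
    {"dx": -0.4, "dy": -0.4, "dz": 0, "wx": 0, "wy": 0, "wz": 0, "claw": 88},
    {"dx": -0.8, "dy": -0.8, "dz": 0, "wx": 0, "wy": 0, "wz": 0, "claw": 88},
    {"dx": -1, "dy": -1, "dz": 0, "wx": 0, "wy": 0, "wz": 0, "claw": 88},
  ],
)

```text
clock: 1.9
tool_pos: [0.4215, 0.3429, 0.5568]
eef_rot: [0.213, 0.977, -0.002, -0.0]
contact_force: [-0.0, 0.1, 0.4]
opening: 1.001
finger_force: 0.0
```

step_arm(
  motion=[
    {"dx": -0.4, "dy": -0.4, "dz": 0, "wx": 0, "wy": 0, "wz": 0, "claw": 88},
    {"dx": -0.8, "dy": -0.8, "dz": 0, "wx": 0, "wy": 0, "wz": 0, "claw": 88},
    {"dx": -1, "dy": -1, "dz": 0, "wx": 0, "wy": 0, "wz": 0, "claw": 88},
  ],
)

```text
clock: 2.2
tool_pos: [0.4612, 0.2366, 0.5567]
eef_rot: [0.213, 0.977, -0.002, -0.001]
contact_force: [-0.3, -0.3, 0.3]
opening: 1.002
finger_force: 0.0
```

step_arm(
  motion=[
    {"dx": -0.4, "dy": -0.4, "dz": 0, "wx": 0, "wy": 0, "wz": 0, "claw": 88},
    {"dx": -0.8, "dy": -0.8, "dz": 0, "wx": 0, "wy": 0, "wz": 0, "claw": 88},
    {"dx": -1, "dy": -1, "dz": 0, "wx": 0, "wy": 0, "wz": 0, "claw": 88},
    {"dx": -1, "dy": -1, "dz": 0, "wx": 0, "wy": 0, "wz": 0, "claw": 88},
  ],
)

```text
clock: 2.6
tool_pos: [0.5009, 0.1309, 0.5566]
eef_rot: [0.214, 0.977, -0.002, -0.001]
contact_force: [-0.9, 0.2, -0.1]
opening: 0.995
finger_force: 0.0
```

```bash
python3 - <<'E'
from h import *
s=get_state(); print({k:np.round(s[k],3) for k in('clock','q','tool_pos','eef_rot','contact_force')})
p,d,K=snap('side'); a=p
p,d,K=snap('wrist'); np.savez('wrist1.npz',p=p,d=d,f=K[0],cx=K[1],cy=K[2],E=K[3])
cv2.imwrite('pics/st3.png',cv2.resize(np.hstack([a,p])[...,::-1],(800,300),interpolation=cv2.INTER_AREA))
E
```

```text
{'clock': np.float64(2.6), 'q': array([-0.286,  0.312, -0.094,  1.259,  0.03 ,  1.576,  0.763]), 'tool_pos': array([0.501, 0.131, 0.557]), 'eef_rot': array([ 0.214,  0.977, -0.002, -0.001]), 'contact_force': array([-0.901,  0.171, -0.092])}
```

View pics/st3.png

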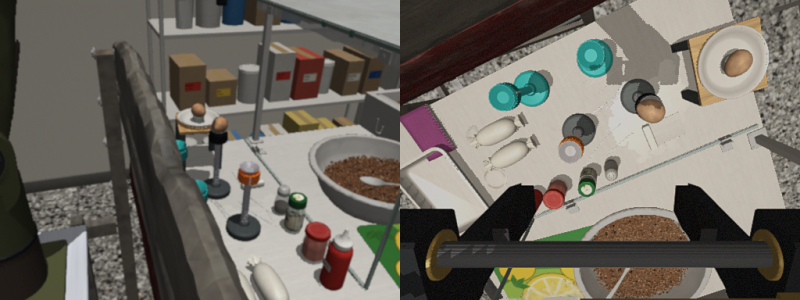

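The wrist view (left side is toward the robot) shows these at full-picture pixels: the orange collar at about (220,186), the black stand's egg at (320,137) and the riser egg at (433,82). The arm is clear of the rail, and the turquoise stands are off to the side. Next I'll measure from this view and from the first side and top views.

```bash
cat >> h.py <<'E'
def circ(xy):
    A=np.c_[2*xy,np.ones(len(xy))]; s=np.linalg.lstsq(A,(xy**2).sum(1),rcond=None)[0]
    return s[:2],np.sqrt(s[2]+s[:2]@s[:2])
def sphere_top(q): return np.percentile(q[:,2],[90,97,99.5]).round(4)
def report(p,d,K):
    P=pts(d,K); hsv=cv2.cvtColor(p,cv2.COLOR_RGB2HSV).astype(int); H,S,V=hsv[...,0],hsv[...,1],hsv[...,2]; ok=d>0
    def near(c,r): return ok&(np.hypot(P[...,0]-c[0],P[...,1]-c[1])<r)
    for nm,c in(('egg',(.524,.392)),('egg2',(.531,.211)),('cup',(.546,.03))):
        if nm!='cup':
            m=near(c,.04)&(H<18)&(S>90)&(P[...,2]>.17); q=P[m]
            if len(q)<30: print(nm,len(q)); continue
            print(nm,len(q),'ctr',((np.percentile(q,2,0)+np.percentile(q,98,0))/2).round(4),'top',sphere_top(q))
        else:
            m=near(c,.035)&(P[...,2]>.15); q=P[m]; cc,r=circ(q[q[:,2]>np.percentile(q[:,2],70)][:,:2])
            o=m&(H<16)&(S>150); qo=P[o]
            print('cup',len(q),'z',np.percentile(q[:,2],[50,75,90,97]).round(4),'ring fit',cc.round(4),r.round(4),'ext',((np.percentile(q,2,0)+np.percentile(q,98,0))/2).round(4),'orange z',np.percentile(qo[:,2],[3,97]).round(4),len(qo))
        m=near(c,.035)&(S<60)&(P[...,2]>.19) if nm!='egg' else near(c,.03)&(S<60)&(P[...,2]>.155)
        q=P[m]
        if len(q): print('   grey',len(q),np.percentile(q[:,2],[10,50,75,90,97]).round(4))
E
python3 - <<'E'
from h import *
for n in('side','top'): print(n); report(*load(n))
z=np.load('wrist1.npz'); print('wrist',z['E'][:3,3]); report(z['p'],z['d'],(float(z['f']),float(z['cx']),float(z['cy']),z['E']))
E
```

```text
side
egg 235 ctr [0.5235 0.3863 0.1927] top [0.2066 0.2088 0.2095]
   grey 108 [0.1572 0.1646 0.1687 0.1776 0.1897]
egg2 295 ctr [0.5314 0.1993 0.2298] top [0.2443 0.246  0.2473]
   grey 217 [0.1937 0.2019 0.2077 0.2128 0.2147]
cup 751 z [0.1883 0.1933 0.1981 0.1995] ring fit [0.5508 0.0291] 0.0201 ext [0.5488 0.027  0.1822] orange z [0.165 0.189] 336
   grey 288 [0.1906 0.1951 0.1982 0.1992 0.2002]
top
egg 347 ctr [0.5251 0.3934 0.1987] top [0.207  0.2082 0.2091]
   grey 29 [0.1557 0.1898 0.1953 0.1974 0.1994]
egg2 372 ctr [0.5332 0.2101 0.2372] top [0.2446 0.2459 0.2472]
   grey 98 [0.1979 0.2091 0.2121 0.2271 0.2309]
cup 475 z [0.1911 0.1955 0.1978 0.1992] ring fit [0.5503 0.0308] 0.0216 ext [0.5484 0.0325 0.1833] orange z [0.1689 0.1891] 66
   grey 263 [0.191  0.1947 0.1968 0.198  0.1995]
wrist [0.42820707 0.16756403 0.70296236]
egg 907 ctr [0.5246 0.3935 0.1986] top [0.2085 0.2094 0.2104]
   grey 121 [0.1576 0.1662 0.1836 0.1956 0.1997]
egg2 1337 ctr [0.5234 0.2026 0.435 ] top [0.6346 0.6413 0.6452]
   grey 2582 [0.5638 0.6069 0.6295 0.6439 0.6449]
cup 918 z [0.1926 0.1971 0.1993 0.2   ] ring fit [0.5504 0.032 ] 0.0218 ext [0.5486 0.0341 0.1843] orange z [0.1688 0.1899] 167
   grey 630 [0.1907 0.1955 0.198  0.1995 0.2002]
```

step_arm(
  motion=[
    {"dx": -0.4, "dy": -0.4, "dz": 0, "wx": 0, "wy": 0, "wz": 0.05, "claw": 88},
    {"dx": -0.8, "dy": -0.7, "dz": 0, "wx": 0, "wy": 0, "wz": 0.09, "claw": 88},
    {"dx": -1, "dy": -0.88, "dz": 0, "wx": 0, "wy": 0, "wz": 0.14, "claw": 88},
    {"dx": -1, "dy": -0.88, "dz": 0, "wx": 0, "wy": 0, "wz": 0.38, "claw": 88},
    {"dx": -1, "dy": -0.88, "dz": 0, "wx": 0, "wy": 0, "wz": 0.38, "claw": 88},
    {"dx": -1, "dy": -0.88, "dz": 0, "wx": 0, "wy": 0, "wz": 0.38, "claw": 88},
    {"dx": -1, "dy": -0.88, "dz": 0, "wx": 0, "wy": 0, "wz": 0.38, "claw": 88},
    {"dx": -1, "dy": -0.88, "dz": 0, "wx": 0, "wy": 0, "wz": 0.38, "claw": 88},
  ],
)

```text
clock: 3.5
tool_pos: [0.5436, 0.04, 0.5577]
eef_rot: [0.721, 0.693, -0.0, -0.001]
contact_force: [0.7, 0.2, 0.2]
opening: 1.001
finger_force: 0.0
```

step_arm(
  motion=[
    {"dx": 0, "dy": 0, "dz": 0.5, "wx": 0, "wy": 0, "wz": 0.38, "claw": 88},
    {"dx": 0, "dy": 0, "dz": 1, "wx": 0, "wy": 0, "wz": 0.38, "claw": 88},
    {"dx": 0, "dy": 0, "dz": 1, "wx": 0, "wy": 0, "wz": 0.38, "claw": 88},
    {"dx": 0, "dy": 0, "dz": 1, "wx": 0, "wy": 0, "wz": 0.38, "claw": 88},
    {"dx": 0, "dy": 0, "dz": 1, "wx": 0, "wy": 0, "wz": 0.38, "claw": 88},
    {"dx": 0, "dy": 0, "dz": 1, "wx": 0, "wy": 0, "wz": 0.38, "claw": 88},
    {"dx": 0, "dy": 0, "dz": 1, "wx": 0, "wy": 0, "wz": 0.38, "claw": 88},
    {"dx": 0, "dy": 0, "dz": 1, "wx": 0, "wy": 0, "wz": 0.38, "claw": 88},
  ],
)

```text
clock: 4.3
tool_pos: [0.5435, 0.0401, 0.4776]
eef_rot: [0.986, 0.168, -0.001, -0.001]
contact_force: [-0.5, -0.3, -0.5]
opening: 0.998
finger_force: 0.0
```

step_arm(
  motion=[
    {"dx": 0, "dy": 0, "dz": 0.5, "wx": 0, "wy": 0, "wz": 0.13, "claw": 88},
    {"dx": 0, "dy": 0, "dz": 1, "wx": 0, "wy": 0, "wz": 0.13, "claw": 88},
    {"dx": 0, "dy": 0, "dz": 1, "wx": 0, "wy": 0, "wz": 0.13, "claw": 88},
    {"dx": 0, "dy": 0, "dz": 1, "wx": 0, "wy": 0, "wz": 0.13, "claw": 88},
  ],
)

```text
clock: 4.7
tool_pos: [0.5429, 0.0398, 0.3967]
eef_rot: [0.999, -0.033, -0.002, -0.0]
contact_force: [0.1, -0.3, 0.2]
opening: 0.996
finger_force: 0.0
```

```bash
cat >> h.py <<'E'
def st():
    s=get_state(); print({k:np.round(s[k],3).tolist() for k in('clock','q','tool_pos','eef_rot','contact_force','moment','opening','finger_force')}); return s
def to_tool(s,target):
    return (R.from_quat(s['eef_rot']).inv().apply(np.array(target)-s['tool_pos'])/.08).round(3)
E
python3 - <<'E'
from h import *
s=st(); print(R.from_quat(s['eef_rot']).as_matrix().round(3)); p,d,K=snap('wrist'); report(p,d,K); print('to grasp',to_tool(s,[.549,.031,.157]))
p2,_,_=snap('side'); cv2.imwrite('pics/st4.png',cv2.resize(np.hstack([p2,p])[...,::-1],(800,300),interpolation=cv2.INTER_AREA))
E
```

```text
{'clock': 4.7, 'q': [-0.492, 0.46, 0.549, 1.586, -0.255, 1.172, -1.525], 'tool_pos': [0.543, 0.04, 0.397], 'eef_rot': [0.999, -0.033, -0.002, -0.0], 'contact_force': [0.113, -0.305, 0.2], 'moment': [-0.046, 0.13, 0.024], 'opening': 0.996, 'finger_force': 0.0}
[[ 0.998 -0.066 -0.004]
 [-0.066 -0.998  0.   ]
 [-0.004 -0.    -1.   ]]
egg 0
egg2 1973 ctr [0.5371 0.2079 0.2337] top [0.2458 0.2468 0.2476]
   grey 552 [0.1966 0.202  0.2098 0.213  0.2175]
cup 11358 z [0.4768 0.4781 0.4787 0.4864] ring fit [0.5634 0.0281] 0.0167 ext [0.5531 0.0254 0.3374] orange z [0.1684 0.1893] 171
   grey 10063 [0.197  0.4769 0.478  0.4786 0.479 ]
to grasp [0.096 0.106 2.996]
```

View pics/st4.png

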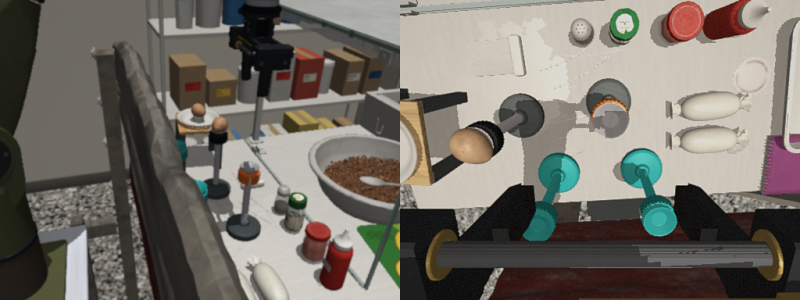

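The wrist view shows the orange cup at about (265,150) in the full picture and the gripper above it. The side view shows the arm clear of everything. I'll refine the cup centre, leaving out gripper pixels.

```bash
sed -i "s/P\[...,2\]>.15); q=P\[m\]; cc/P[...,2]>.15)\&(P[...,2]<.24); q=P[m]; cc/" h.py; python3 - <<'E'
from h import *
s=st(); p,d,K=snap('wrist'); report(p,d,K); P=pts(d,K)
m=(np.hypot(P[...,0]-.549,P[...,1]-.031)<.032)&(P[...,2]>.194)&(P[...,2]<.22)
c,r=cv2.minEnclosingCircle(P[m][:,:2].astype(np.float32)*1000); print(c,r)
E
```

```text
{'clock': 4.8, 'q': [-0.49, 0.458, 0.549, 1.583, -0.254, 1.172, -1.523], 'tool_pos': [0.544, 0.039, 0.399], 'eef_rot': [0.999, -0.032, 0.0, -0.0], 'contact_force': [-0.015, -0.717, -0.075], 'moment': [-0.029, 0.101, -0.051], 'opening': 0.997, 'finger_force': 0.0}
egg 0
egg2 1930 ctr [0.537  0.2079 0.2344] top [0.2458 0.2469 0.2477]
   grey 547 [0.1978 0.202  0.2045 0.213  0.2168]
cup 1926 z [0.1938 0.1975 0.1991 0.1999] ring fit [0.5507 0.0319] 0.0221 ext [0.5525 0.0319 0.1867] orange z [0.1689 0.189 ] 178
   grey 9467 [0.1968 0.4791 0.4801 0.4806 0.4811]
(550.5488891601562, 31.93094253540039) 24.56172752380371
```

step_arm(
  motion=[
    {"dx": 0.05, "dy": 0.06, "dz": 0.5, "wx": 0, "wy": 0, "wz": 0, "claw": 88},
    {"dx": 0.09, "dy": 0.11, "dz": 1, "wx": 0, "wy": 0, "wz": 0, "claw": 88},
    {"dx": 0.09, "dy": 0.11, "dz": 1, "wx": 0, "wy": 0, "wz": 0, "claw": 88},
  ],
)

```text
clock: 5.15
tool_pos: [0.548, 0.028, 0.3153]
eef_rot: [0.999, -0.034, -0.004, 0.0]
contact_force: [0.2, -0.2, -0.0]
opening: 0.996
finger_force: 0.0
```

```bash
python3 - <<'E'
from h import *
s=st(); p,d,K=snap('wrist'); report(p,d,K); P=pts(d,K)
m=(np.hypot(P[...,0]-.549,P[...,1]-.031)<.032)&(P[...,2]>.194)&(P[...,2]<.22)
c,r=cv2.minEnclosingCircle(P[m][:,:2].astype(np.float32)*1000); print(c,r)
print('to grasp',to_tool(s,[.549,.031,.157]))
E
```

```text
{'clock': 5.15, 'q': [-0.44, 0.543, 0.509, 1.709, -0.308, 0.978, -1.455], 'tool_pos': [0.548, 0.028, 0.315], 'eef_rot': [0.999, -0.034, -0.004, 0.0], 'contact_force': [0.233, -0.153, -0.047], 'moment': [0.053, 0.192, 0.068], 'opening': 0.996, 'finger_force': 0.0}
egg 0
egg2 3209 ctr [0.5374 0.2025 0.2247] top [0.2454 0.2466 0.2475]
   grey 961 [0.1961 0.202  0.2081 0.213  0.2139]
cup 3219 z [0.1935 0.1974 0.199  0.1997] ring fit [0.5508 0.0319] 0.022 ext [0.5527 0.0315 0.1856] orange z [0.1667 0.189 ] 401
   grey 8606 [0.1935 0.395  0.3965 0.397  0.3974]
(550.4334716796875, 32.208736419677734) 24.765520095825195
to grasp [ 0.025 -0.04   1.979]
```

step_arm(
  motion=[
    {"dx": 0.03, "dy": -0.05, "dz": 0.3, "wx": 0, "wy": 0, "wz": 0.05, "claw": 88},
    {"dx": 0.03, "dy": -0.05, "dz": 0.6, "wx": 0, "wy": 0, "wz": 0.1, "claw": 88},
    {"dx": 0.03, "dy": -0.05, "dz": 0.9, "wx": 0, "wy": 0, "wz": 0.14, "claw": 88},
    {"dx": 0.03, "dy": -0.05, "dz": 1, "wx": 0, "wy": 0, "wz": 0.16, "claw": 88},
    {"dx": 0.03, "dy": -0.05, "dz": 1, "wx": 0, "wy": 0, "wz": 0.16, "claw": 88},
  ],
)

```text
clock: 5.7
tool_pos: [0.5542, 0.0321, 0.2398]
eef_rot: [0.96, -0.282, 0.001, -0.001]
contact_force: [-0.2, 0.6, -0.2]
opening: 0.996
finger_force: 0.0
```

```bash
python3 - <<'E'
from h import *
s=st(); print('to grasp',to_tool(s,[.5505,.032,.157])); s=get_state(); print(to_tool(s,[.5505,.032,.157]))
E
```

```text
{'clock': 5.7, 'q': [-0.484, 0.665, 0.596, 1.803, -0.492, 0.824, -1.787], 'tool_pos': [0.554, 0.032, 0.24], 'eef_rot': [0.96, -0.282, 0.001, -0.001], 'contact_force': [-0.218, 0.595, -0.167], 'moment': [0.076, 0.142, -0.021], 'opening': 0.996, 'finger_force': 0.0}
to grasp [-0.039  0.028  1.035]
[-0.039  0.028  1.035]
```

step_arm(
  motion=[
    {"dx": -0.02, "dy": 0.02, "dz": 0.3, "wx": 0, "wy": 0, "wz": 0, "claw": 88},
    {"dx": -0.02, "dy": 0.02, "dz": 0.6, "wx": 0, "wy": 0, "wz": 0, "claw": 88},
    {"dx": -0.02, "dy": 0.02, "dz": 0.85, "wx": 0, "wy": 0, "wz": 0, "claw": 88},
    {"dx": -0.02, "dy": 0.02, "dz": 1, "wx": 0, "wy": 0, "wz": 0, "claw": 88},
    {"dx": -0.02, "dy": 0.02, "dz": 1, "wx": 0, "wy": 0, "wz": 0, "claw": 88},
    {"dx": -0.02, "dy": 0.02, "dz": 1, "wx": 0, "wy": 0, "wz": 0, "claw": 88},
  ],
)

```text
clock: 6.3
tool_pos: [0.5522, 0.0308, 0.1601]
eef_rot: [0.959, -0.282, 0.001, -0.001]
contact_force: [0.9, 0.1, 0.0]
opening: 1.0
finger_force: 0.0
```

step_arm(
  motion=[
    {"dx": 0, "dy": 0, "dz": 0, "wx": 0, "wy": 0, "wz": 0, "claw": 88},
  ],
)

```text
clock: 6.4
tool_pos: [0.5521, 0.0307, 0.1601]
eef_rot: [0.959, -0.282, 0.001, -0.001]
contact_force: [-0.0, -1.0, 0.2]
opening: 0.998
finger_force: 0.0
```

step_arm(
  motion=[
    {"dx": 0, "dy": 0, "dz": 0, "wx": 0, "wy": 0, "wz": 0, "claw": 45},
    {"dx": 0, "dy": 0, "dz": 0, "wx": 0, "wy": 0, "wz": 0, "claw": 45},
    {"dx": 0, "dy": 0, "dz": 0, "wx": 0, "wy": 0, "wz": 0, "claw": 45},
    {"dx": 0, "dy": 0, "dz": 0, "wx": 0, "wy": 0, "wz": 0, "claw": 45},
    {"dx": 0, "dy": 0, "dz": 0, "wx": 0, "wy": 0, "wz": 0, "claw": 45},
  ],
  force=20,
)

```text
clock: 6.9
tool_pos: [0.5512, 0.0311, 0.1588]
eef_rot: [0.959, -0.282, 0.0, -0.0]
contact_force: [-1.2, -1.4, 0.6]
opening: 0.584
finger_force: 20.0
```

```bash
python3 - <<'E'
from h import *
s=st(); s=st(); print(to_tool(s,[.5505,.032,.157]))
E
```

```text
{'clock': 6.9, 'q': [-0.424, 0.766, 0.495, 1.886, -0.587, 0.638, -1.705], 'tool_pos': [0.551, 0.031, 0.159], 'eef_rot': [0.959, -0.282, 0.0, -0.0], 'contact_force': [-1.216, -1.409, 0.612], 'moment': [-0.355, 0.277, 0.012], 'opening': 0.584, 'finger_force': 20.005}
{'clock': 6.9, 'q': [-0.424, 0.766, 0.495, 1.886, -0.587, 0.638, -1.705], 'tool_pos': [0.551, 0.031, 0.159], 'eef_rot': [0.959, -0.282, 0.0, -0.0], 'contact_force': [-1.216, -1.409, 0.612], 'moment': [-0.355, 0.277, 0.012], 'opening': 0.584, 'finger_force': 20.005}
[-0.013 -0.005  0.022]
```

step_arm(
  motion=[
    {"dx": 0, "dy": 0, "dz": -0.007, "wx": 0, "wy": 0, "wz": -0.045, "claw": 45},
    {"dx": 0, "dy": 0, "dz": -0.014, "wx": 0, "wy": 0, "wz": -0.09, "claw": 45},
    {"dx": 0, "dy": 0, "dz": -0.02, "wx": 0, "wy": 0, "wz": -0.135, "claw": 45},
    {"dx": 0, "dy": 0, "dz": -0.027, "wx": 0, "wy": 0, "wz": -0.18, "claw": 45},
    {"dx": 0, "dy": 0, "dz": -0.034, "wx": 0, "wy": 0, "wz": -0.225, "claw": 45},
    {"dx": 0, "dy": 0, "dz": -0.041, "wx": 0, "wy": 0, "wz": -0.27, "claw": 45},
    {"dx": 0, "dy": 0, "dz": -0.048, "wx": 0, "wy": 0, "wz": -0.315, "claw": 45},
    {"dx": 0, "dy": 0, "dz": -0.054, "wx": 0, "wy": 0, "wz": -0.36, "claw": 45},
  ],
)

```text
clock: 7.7
tool_pos: [0.5512, 0.0317, 0.1631]
eef_rot: [0.96, 0.278, 0.0, -0.001]
contact_force: [0.2, 2.5, 0.3]
opening: 0.581
finger_force: 20.0
```

```bash
python3 - <<'E'
from h import *
s=st(); print(R.from_quat(s['eef_rot']).as_rotvec())
p,d,K=snap('side'); report(p,d,K)
E
```

```text
{'clock': 7.7, 'q': [-0.247, 0.708, 0.179, 1.873, -0.216, 0.578, -0.935], 'tool_pos': [0.551, 0.032, 0.163], 'eef_rot': [0.96, 0.278, 0.0, -0.001], 'contact_force': [0.21, 2.535, 0.305], 'moment': [0.424, 0.153, -0.14], 'opening': 0.581, 'finger_force': 19.996}
[-3.01636370e+00 -8.74325275e-01 -1.07314740e-03]
egg 234 ctr [0.5239 0.3861 0.193 ] top [0.207  0.209  0.2103]
   grey 110 [0.1566 0.1646 0.1691 0.1795 0.1894]
egg2 239 ctr [0.531  0.1997 0.2334] top [0.2452 0.2465 0.2471]
   grey 62 [0.1942 0.2022 0.2114 0.2138 0.2385]
cup 961 z [0.1932 0.2009 0.2091 0.2334] ring fit [0.5439 0.0307] 0.0263 ext [0.5441 0.0303 0.2009] orange z [0.1697 0.1934] 370
   grey 1959 [0.2001 0.2818 0.3268 0.3486 0.4064]
```

step_arm(
  motion=[
    {"dx": 0, "dy": 0, "dz": -0.007, "wx": 0, "wy": 0, "wz": -0.045, "claw": 45},
    {"dx": 0, "dy": 0, "dz": -0.014, "wx": 0, "wy": 0, "wz": -0.09, "claw": 45},
    {"dx": 0, "dy": 0, "dz": -0.02, "wx": 0, "wy": 0, "wz": -0.135, "claw": 45},
    {"dx": 0, "dy": 0, "dz": -0.027, "wx": 0, "wy": 0, "wz": -0.18, "claw": 45},
    {"dx": 0, "dy": 0, "dz": -0.034, "wx": 0, "wy": 0, "wz": -0.225, "claw": 45},
    {"dx": 0, "dy": 0, "dz": -0.041, "wx": 0, "wy": 0, "wz": -0.27, "claw": 45},
    {"dx": 0, "dy": 0, "dz": -0.048, "wx": 0, "wy": 0, "wz": -0.315, "claw": 45},
    {"dx": 0, "dy": 0, "dz": -0.054, "wx": 0, "wy": 0, "wz": -0.36, "claw": 45},
  ],
)

```text
clock: 8.55
tool_pos: [0.5506, 0.032, 0.1674]
eef_rot: [0.663, 0.749, 0.0, -0.001]
contact_force: [-1.2, 3.2, 1.2]
opening: 0.583
finger_force: 20.0
```

step_arm(
  motion=[
    {"dx": 0, "dy": 0, "dz": -0.007, "wx": 0, "wy": 0, "wz": -0.045, "claw": 45},
    {"dx": 0, "dy": 0, "dz": -0.014, "wx": 0, "wy": 0, "wz": -0.09, "claw": 45},
    {"dx": 0, "dy": 0, "dz": -0.02, "wx": 0, "wy": 0, "wz": -0.135, "claw": 45},
    {"dx": 0, "dy": 0, "dz": -0.027, "wx": 0, "wy": 0, "wz": -0.18, "claw": 45},
    {"dx": 0, "dy": 0, "dz": -0.034, "wx": 0, "wy": 0, "wz": -0.225, "claw": 45},
    {"dx": 0, "dy": 0, "dz": -0.041, "wx": 0, "wy": 0, "wz": -0.27, "claw": 45},
    {"dx": 0, "dy": 0, "dz": -0.048, "wx": 0, "wy": 0, "wz": -0.315, "claw": 45},
    {"dx": 0, "dy": 0, "dz": -0.054, "wx": 0, "wy": 0, "wz": -0.36, "claw": 45},
  ],
)

```text
clock: 9.35
tool_pos: [0.5501, 0.0317, 0.1717]
eef_rot: [0.158, 0.987, 0.0, -0.001]
contact_force: [-3.2, 2.8, 3.2]
opening: 0.581
finger_force: 20.0
```

```bash
cat > rims.py <<'E'
from h import *
# heights of collar/cup features in side view around each rod axis: visible front half, per radial shell
def feats(n):
    p,d,K=snap(n); P=pts(d,K); hsv=cv2.cvtColor(p,cv2.COLOR_RGB2HSV).astype(int)
    for nm,c in(('or',(.5505,.032)),('bk',(.5325,.2105))):
        r=np.hypot(P[...,0]-c[0],P[...,1]-c[1]); S=hsv[...,1];V=hsv[...,2]
        coll=(V<60) if nm=='bk' else ((hsv[...,0]<16)&(S>150))
        m=(d>0)&(r<.031)&(r>.018)&coll&(P[...,2]>.12)&(P[...,2]<.24); q=P[m][:,2]
        g=(d>0)&(r<.027)&(r>.015)&(S<60)&(V>75)&(P[...,2]>.18)&(P[...,2]<.235); w=P[g][:,2]
        print(n,nm,len(q),'collar',np.percentile(q,[2,5,50,95,98]).round(4) if len(q) else '',len(w),'rim',np.percentile(w,[50,75,90,97]).round(4) if len(w) else '')
if __name__=='__main__': st(); feats('side'); feats('side')
E
python3 rims.py
```

```text
{'clock': 9.35, 'q': [0.139, 0.718, -0.471, 1.847, 0.483, 0.693, 0.642], 'tool_pos': [0.55, 0.032, 0.172], 'eef_rot': [0.158, 0.987, 0.0, -0.001], 'contact_force': [-3.187, 2.822, 3.177], 'moment': [0.59, 0.548, -0.111], 'opening': 0.581, 'finger_force': 19.996}
side or 73 collar [0.1773 0.1788 0.1845 0.1915 0.192 ] 0 rim 
side bk 275 collar [0.1774 0.1791 0.1927 0.2029 0.2034] 34 rim [0.2121 0.2136 0.2162 0.2231]
side or 68 collar [0.1785 0.1788 0.1852 0.1911 0.1916] 2 rim [0.1946 0.1956 0.1962 0.1965]
side bk 281 collar [0.1769 0.179  0.1929 0.2028 0.2034] 33 rim [0.2122 0.2133 0.2157 0.2243]
```

step_arm(
  motion=[
    {"dx": 0, "dy": 0, "dz": -0.007, "wx": 0, "wy": 0, "wz": -0.045, "claw": 45},
    {"dx": 0, "dy": 0, "dz": -0.013, "wx": 0, "wy": 0, "wz": -0.09, "claw": 45},
    {"dx": 0, "dy": 0, "dz": -0.018, "wx": 0, "wy": 0, "wz": -0.118, "claw": 45},
    {"dx": 0, "dy": 0, "dz": -0.018, "wx": 0, "wy": 0, "wz": -0.118, "claw": 45},
    {"dx": 0, "dy": 0, "dz": -0.018, "wx": 0, "wy": 0, "wz": -0.118, "claw": 45},
  ],
)

```text
clock: 9.95
tool_pos: [0.5501, 0.0314, 0.173]
eef_rot: [-0.022, 1.0, 0.0, -0.001]
contact_force: [-3.6, 2.6, 4.5]
opening: 0.58
finger_force: 20.0
```

step_arm(
  motion=[
    {"dx": 0, "dy": 0, "dz": 0, "wx": 0, "wy": 0, "wz": 0, "claw": 88},
    {"dx": 0, "dy": 0, "dz": 0, "wx": 0, "wy": 0, "wz": 0, "claw": 88},
    {"dx": 0, "dy": 0, "dz": 0, "wx": 0, "wy": 0, "wz": 0, "claw": 88},
    {"dx": 0, "dy": 0, "dz": 0, "wx": 0, "wy": 0, "wz": 0, "claw": 88},
  ],
)

```text
clock: 10.35
tool_pos: [0.5513, 0.0303, 0.173]
eef_rot: [-0.024, 1.0, -0.0, 0.0]
contact_force: [0.4, 0.2, -0.1]
opening: 0.923
finger_force: 0.0
```

step_arm(
  motion=[
    {"dx": 0, "dy": 0, "dz": -0.3, "wx": 0, "wy": 0, "wz": 0, "claw": 88},
    {"dx": 0, "dy": 0, "dz": -0.6, "wx": 0, "wy": 0, "wz": 0, "claw": 88},
    {"dx": 0, "dy": 0, "dz": -1, "wx": 0, "wy": 0, "wz": 0, "claw": 88},
  ],
)

```text
clock: 10.65
tool_pos: [0.5504, 0.0303, 0.2531]
eef_rot: [-0.024, 1.0, -0.0, -0.001]
contact_force: [0.5, 0.1, 0.5]
opening: 0.997
finger_force: 0.0
```

step_arm(
  motion=[
    {"dx": 0, "dy": 0, "dz": -0.5, "wx": 0, "wy": 0, "wz": 0, "claw": 88},
    {"dx": 0, "dy": 0, "dz": -1, "wx": 0, "wy": 0, "wz": 0, "claw": 88},
    {"dx": 0, "dy": 0, "dz": -1, "wx": 0, "wy": 0, "wz": 0, "claw": 88},
  ],
)

```text
clock: 10.95
tool_pos: [0.5539, 0.032, 0.3384]
eef_rot: [-0.024, 1.0, 0.001, 0.005]
contact_force: [0.1, 1.3, -0.3]
opening: 0.997
finger_force: 0.0
```

```bash
python3 - <<'E'
from rims import *
st()
for n in('side','side','top','wrist','wrist'): feats(n)
print(R.from_quat(get_state()['eef_rot']).as_matrix().round(3))
p,d,K=snap('wrist');report(p,d,K);p,d,K=snap('side');report(p,d,K)
E
```

```text
{'clock': 10.95, 'q': [0.281, 0.545, -0.702, 1.636, 0.388, 1.093, 1.091], 'tool_pos': [0.554, 0.032, 0.338], 'eef_rot': [-0.024, 1.0, 0.001, 0.005], 'contact_force': [0.143, 1.286, -0.296], 'moment': [0.061, -0.008, -0.001], 'opening': 0.997, 'finger_force': 0.0}
side or 364 collar [0.1797 0.181  0.1955 0.2032 0.2035] 172 rim [0.2114 0.2128 0.2139 0.2146]
side bk 287 collar [0.1774 0.179  0.1932 0.2031 0.2051] 31 rim [0.212  0.213  0.2194 0.2346]
side or 367 collar [0.1797 0.1808 0.1952 0.2035 0.2037] 172 rim [0.2116 0.2129 0.2137 0.2143]
side bk 283 collar [0.177  0.1789 0.1931 0.203  0.2037] 31 rim [0.2119 0.2131 0.2209 0.2329]
top or 57 collar [0.1785 0.1853 0.1999 0.2108 0.2129] 100 rim [0.2092 0.2105 0.212  0.2136]
top bk 47 collar [0.1775 0.1803 0.1985 0.2175 0.2242] 63 rim [0.2113 0.2134 0.2294 0.2311]
wrist or 479 collar [0.1817 0.1836 0.201  0.2033 0.2036] 1623 rim [0.2115 0.2131 0.2139 0.2144]
wrist bk 1281 collar [0.1794 0.1814 0.1976 0.2027 0.2032] 402 rim [0.2125 0.2132 0.2141 0.2232]
wrist or 484 collar [0.1815 0.1833 0.2011 0.2035 0.2037] 1630 rim [0.2115 0.2131 0.2139
[... 176 characters left out ...]
]
egg 0
egg2 2729 ctr [0.5325 0.2015 0.2237] top [0.245  0.2465 0.2471]
   grey 1016 [0.1979 0.2023 0.2121 0.2133 0.2148]
cup 3151 z [0.2078 0.2118 0.2134 0.2142] ring fit [0.5505 0.032 ] 0.022 ext [0.5487 0.0317 0.2001] orange z [0.1818 0.2036] 482
   grey 10856 [0.2083 0.4118 0.4131 0.4136 0.414 ]
egg 233 ctr [0.5236 0.3863 0.1931] top [0.2072 0.2089 0.2098]
   grey 109 [0.1571 0.165  0.1693 0.1774 0.1892]
egg2 296 ctr [0.5317 0.1994 0.2301] top [0.2442 0.2463 0.2469]
   grey 233 [0.1937 0.2016 0.207  0.2125 0.2161]
cup 816 z [0.2023 0.207  0.2118 0.2136] ring fit [0.5509 0.0301] 0.019 ext [0.5485 0.0271 0.1842] orange z [0.1794 0.2037] 382
   grey 1429 [0.2087 0.4711 0.5033 0.5169 0.523 ]
```

The collar top now reads 0.2034 against 0.2030 for the black stand, and the rims read 0.214 for both, so the cups are level. Next is the egg. I need its axis and centre before moving above it.

```bash
cat > egg.py <<'E'
from h import *
def egg(p,d,K,c=(.525,.393)):
    P=pts(d,K); h=cv2.cvtColor(p,cv2.COLOR_RGB2HSV).astype(int)
    m=((d>0)&(np.hypot(P[...,0]-c[0],P[...,1]-c[1])<.045)&(h[...,0]<18)&(h[...,1]>90)&(P[...,2]>.165)&(P[...,2]<.32)).astype(np.uint8)
    n,l,s,_=cv2.connectedComponentsWithStats(m); k=1+np.argmax(s[1:,4]); v,u=np.nonzero(l==k)
    cn=max(cv2.findContours((l==k).astype(np.uint8),0,1)[0],key=len); zt=np.percentile(P[l==k][:,2],99.5); zc=zt-.0215
    q=np.array([ray(a,b,K,zc)[:2] for a,b in cn[:,0]]).astype(np.float32)*1000
    (cx,cy),(a,b),th=cv2.fitEllipse(q); print('egg ellipse mm',round(cx,1),round(cy,1),'axes',round(a,1),round(b,1),'major dir deg',round((th+90)%180,1),'ztop',zt.round(4))
    return cx/1000,cy/1000
E
python3 - <<'E'
from egg import *
egg(*load('top')); 
z=np.load('wrist1.npz'); egg(z['p'],z['d'],(float(z['f']),float(z['cx']),float(z['cy']),z['E']))
egg(*load('top'),c=(.532,.2105))
E
```

```text
egg ellipse mm 526.6 395.6 axes 40.1 50.4 major dir deg 111.7 ztop 0.2091
egg ellipse mm 526.6 397.5 axes 42.2 53.4 major dir deg 103.5 ztop 0.2104
egg ellipse mm 534.1 210.4 axes 40.1 50.5 major dir deg 49.9 ztop 0.2472
```

step_arm(
  motion=[
    {"dx": 0.1, "dy": 0.5, "dz": -0.3, "wx": 0, "wy": 0, "wz": 0, "claw": 88},
    {"dx": 0.2, "dy": 1, "dz": -0.3, "wx": 0, "wy": 0, "wz": 0, "claw": 88},
    {"dx": 0.2, "dy": 1, "dz": -0.3, "wx": 0, "wy": 0, "wz": 0, "claw": 88},
  ],
)

```text
clock: 11.6
tool_pos: [0.529, 0.117, 0.3577]
eef_rot: [-0.03, 1.0, 0.003, -0.0]
contact_force: [-0.2, 0.9, -0.2]
opening: 1.0
finger_force: 0.0
```

step_arm(
  motion=[
    {"dx": 0, "dy": 0.5, "dz": 0, "wx": 0, "wy": 0, "wz": 0, "claw": 88},
    {"dx": 0, "dy": 1, "dz": 0, "wx": 0, "wy": 0, "wz": 0, "claw": 88},
    {"dx": 0, "dy": 1, "dz": 0, "wx": 0, "wy": 0, "wz": 0, "claw": 88},
  ],
)

```text
clock: 11.9
tool_pos: [0.5252, 0.1961, 0.3567]
eef_rot: [-0.029, 1.0, 0.002, -0.001]
contact_force: [0.2, 0.1, 0.0]
opening: 1.001
finger_force: 0.0
```

step_arm(
  motion=[
    {"dx": 0.1, "dy": 0.5, "dz": 0, "wx": 0, "wy": 0, "wz": 0, "claw": 88},
    {"dx": 0.1, "dy": 1, "dz": 0, "wx": 0, "wy": 0, "wz": 0, "claw": 88},
    {"dx": 0.1, "dy": 1, "dz": 0, "wx": 0, "wy": 0, "wz": 0, "claw": 88},
  ],
)

```text
clock: 12.2
tool_pos: [0.513, 0.2749, 0.3566]
eef_rot: [-0.029, 1.0, 0.002, -0.001]
contact_force: [-0.8, -0.1, 0.5]
opening: 0.996
finger_force: 0.0
```

step_arm(
  motion=[
    {"dx": 0, "dy": 0.5, "dz": 0, "wx": 0, "wy": 0, "wz": 0, "claw": 88},
    {"dx": 0, "dy": 1, "dz": 0, "wx": 0, "wy": 0, "wz": 0, "claw": 88},
    {"dx": 0, "dy": 1, "dz": 0, "wx": 0, "wy": 0, "wz": 0, "claw": 88},
  ],
)

```text
clock: 12.5
tool_pos: [0.509, 0.3541, 0.3562]
eef_rot: [-0.028, 1.0, 0.002, -0.001]
contact_force: [-0.8, 0.3, -0.2]
opening: 1.002
finger_force: 0.0
```

```bash
python3 - <<'E'
from egg import *
s=st(); print(R.from_quat(s['eef_rot']).as_matrix().round(3))
p,d,K=snap('wrist'); e=egg(p,d,K); print(to_tool(s,[*e,.18]))
cv2.imwrite('pics/w5.png',p[...,::-1])
E
```

```text
{'clock': 12.5, 'q': [-0.321, 0.634, -0.681, 1.398, 0.399, 1.249, 0.595], 'tool_pos': [0.509, 0.354, 0.356], 'eef_rot': [-0.028, 1.0, 0.002, -0.001], 'contact_force': [-0.787, 0.264, -0.182], 'moment': [0.041, 0.028, -0.044], 'opening': 1.002, 'finger_force': 0.0}
[[-0.998 -0.056 -0.003]
 [-0.056  0.998  0.003]
 [ 0.003  0.004 -1.   ]]
egg ellipse mm 526.6 397.9 axes 43.5 51.0 major dir deg 117.5 ztop 0.2105
[-0.257  0.527  2.203]
```

View pics/w5.png

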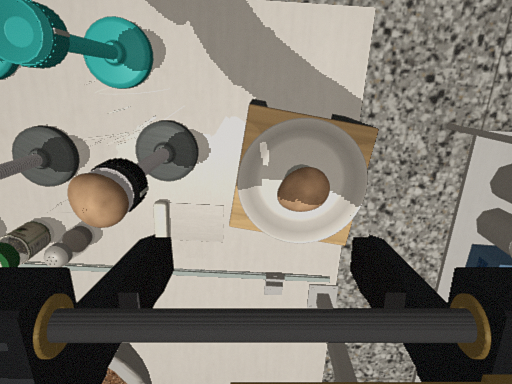

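```bash
python3 - <<'E'
from egg import *
p,d,K=snap('wrist'); print('cam',K[3][:3,3].round(3)); P=pts(d,K)
m=(d>0)&(np.hypot(P[...,0]-.525,P[...,1]-.393)<.085)&(P[...,2]>.1635)&(P[...,2]<.171)&(np.hypot(P[...,0]-.525,P[...,1]-.393)>.05)
print('dish',m.sum(),circ(P[m][:,:2]))
# direct ellipsoid fit on depth points: horizontal quadratic z=c - quad form near the top
h=cv2.cvtColor(p,cv2.COLOR_RGB2HSV).astype(int)
m=(d>0)&(np.hypot(P[...,0]-.525,P[...,1]-.393)<.035)&(h[...,0]<18)&(h[...,1]>90)&(P[...,2]>.192)&(P[...,2]<.22)
q=P[m]-[.525,.393,.189]; x,y,z=q.T*1000
# ellipsoid with vertical semi 21.5 about z=0: A x2+B xy+C y2+Dx+Ey = 1 - z2/21.5^2 -F
s=np.linalg.lstsq(np.c_[x*x,x*y,y*y,x,y,np.ones_like(x)],1-(z/21.5)**2,rcond=None)[0]
A=np.array([[s[0],s[1]/2],[s[1]/2,s[2]]]); c=-np.linalg.solve(2*A,s[3:5]); k=1-0-s[5]*0; w,V=np.linalg.eigh(A)
print(len(q),'centre',c+[525,393],'semi',np.sqrt((c@A@c+1-s[5])/np.abs(w)),w,'major dir',np.degrees(np.arctan2(V[1,0],V[0,0]))%180)
E
```

```text
cam [0.431 0.347 0.502]
dish 2870 (array([0.52691023, 0.39897543]), np.float64(0.06509323613337349))
1676 centre [526.06210813 399.11577542] semi [26.04165703 21.27010489] [0.00132942 0.00199278] major dir 119.08968553884964
```

The view shows the brown egg at (303,189) in the white dish, with its long axis tilted. The depth fit gives a centre of (0.526, 0.399), semi-axes 26 × 21.3 mm and a long axis at 118°. This agrees with the dish centre (0.527, 0.399). I'll grip across the short axis.

step_arm(
  motion=[
    {"dx": -0.25, "dy": 0.54, "dz": 0, "wx": 0, "wy": 0, "wz": 0.045, "claw": 74},
    {"dx": -0.25, "dy": 0.54, "dz": 0.1, "wx": 0, "wy": 0, "wz": 0.09, "claw": 74},
    {"dx": -0.25, "dy": 0.54, "dz": 0.3, "wx": 0, "wy": 0, "wz": 0.135, "claw": 74},
    {"dx": -0.25, "dy": 0.54, "dz": 0.5, "wx": 0, "wy": 0, "wz": 0.18, "claw": 74},
    {"dx": -0.25, "dy": 0.54, "dz": 0.8, "wx": 0, "wy": 0, "wz": 0.225, "claw": 74},
    {"dx": -0.25, "dy": 0.54, "dz": 0.8, "wx": 0, "wy": 0, "wz": 0.27, "claw": 74},
    {"dx": -0.25, "dy": 0.54, "dz": 0.8, "wx": 0, "wy": 0, "wz": 0.315, "claw": 74},
    {"dx": -0.25, "dy": 0.54, "dz": 0.8, "wx": 0, "wy": 0, "wz": 0.36, "claw": 74},
  ],
)

```text
clock: 13.4
tool_pos: [0.5305, 0.3901, 0.2925]
eef_rot: [0.519, 0.855, -0.001, 0.001]
contact_force: [0.8, 0.5, -0.2]
opening: 0.838
finger_force: 0.0
```

```bash
cat >> egg.py <<'E'
def fit(p,d,K,c,zc):
    P=pts(d,K); h=cv2.cvtColor(p,cv2.COLOR_RGB2HSV).astype(int)
    m=(d>0)&(np.hypot(P[...,0]-c[0],P[...,1]-c[1])<.035)&(h[...,0]<18)&(h[...,1]>90)&(P[...,2]>zc+.003)&(P[...,2]<zc+.03)
    x,y,z=(P[m]-[*c,zc]).T*1000
    s=np.linalg.lstsq(np.c_[x*x,x*y,y*y,x,y,np.ones_like(x)],1-(z/21.5)**2,rcond=None)[0]
    A=np.array([[s[0],s[1]/2],[s[1]/2,s[2]]]); o=-np.linalg.solve(2*A,s[3:5]); w,V=np.linalg.eigh(A)
    o=o/1000+c; print(m.sum(),'egg',o.round(4),'semi',np.sqrt((1+0*w)/np.abs(w)).round(1),'dir',np.degrees(np.arctan2(V[1,0],V[0,0]))%180,'top',np.percentile(z/1000+zc,99).round(4)); return o
E
python3 - <<'E'
from egg import *
s=st(); print(R.from_quat(s['eef_rot']).as_matrix().round(3))
p,d,K=snap('wrist'); print('cam',K[3][:3,3].round(3)); e=fit(p,d,K,(.5265,.3985),.189); print(to_tool(s,[*e,.180]))
E
```

```text
{'clock': 13.4, 'q': [-0.527, 0.698, -0.349, 1.379, 0.25, 1.11, -0.432], 'tool_pos': [0.53, 0.39, 0.292], 'eef_rot': [0.519, 0.855, -0.001, 0.001], 'contact_force': [0.784, 0.473, -0.194], 'moment': [-0.072, 0.043, 0.019], 'opening': 0.838, 'finger_force': 0.0}
[[-0.462  0.887 -0.   ]
 [ 0.887  0.462 -0.003]
 [-0.002 -0.001 -1.   ]]
cam [0.494 0.462 0.438]
2675 egg [0.5261 0.3992] semi [26.4 22.3] dir 118.83262277675871 top 0.21
[0.129 0.006 1.406]
```

step_arm(
  motion=[
    {"dx": 0.13, "dy": 0.01, "dz": 0.3, "wx": 0, "wy": 0, "wz": 0, "claw": 74},
    {"dx": 0.13, "dy": 0.01, "dz": 0.6, "wx": 0, "wy": 0, "wz": 0, "claw": 74},
    {"dx": 0.13, "dy": 0.01, "dz": 0.8, "wx": 0, "wy": 0, "wz": 0, "claw": 74},
    {"dx": 0.13, "dy": 0.01, "dz": 0.8, "wx": 0, "wy": 0, "wz": 0, "claw": 74},
  ],
)

```text
clock: 13.85
tool_pos: [0.5248, 0.3994, 0.2264]
eef_rot: [0.515, 0.857, -0.003, -0.0]
contact_force: [0.3, -0.1, -0.2]
opening: 0.843
finger_force: 0.0
```

```bash
python3 - <<'E'
from egg import *
s=st(); p,d,K=snap('wrist'); e=fit(p,d,K,(.5265,.3985),.189); print(to_tool(s,[.526,.399,.180])); print(to_tool(get_state(),[.526,.399,.180]))
E
```

```text
{'clock': 13.85, 'q': [-0.548, 0.765, -0.336, 1.453, 0.28, 0.977, -0.467], 'tool_pos': [0.525, 0.399, 0.226], 'eef_rot': [0.515, 0.857, -0.003, -0.0], 'contact_force': [0.336, -0.052, -0.187], 'moment': [-0.066, 0.01, 0.005], 'opening': 0.843, 'finger_force': 0.0}
4401 egg [0.526  0.3994] semi [26.  22.3] dir 118.26537350176842 top 0.21
[-0.01   0.014  0.58 ]
[-0.019 -0.001  0.601]
```

step_arm(
  motion=[
    {"dx": -0.01, "dy": 0.01, "dz": 0.3, "wx": 0, "wy": 0, "wz": 0, "claw": 74},
    {"dx": -0.01, "dy": 0.01, "dz": 0.5, "wx": 0, "wy": 0, "wz": 0, "claw": 74},
    {"dx": -0.01, "dy": 0.01, "dz": 0.59, "wx": 0, "wy": 0, "wz": 0, "claw": 74},
    {"dx": -0.01, "dy": 0.01, "dz": 0.59, "wx": 0, "wy": 0, "wz": 0, "claw": 74},
    {"dx": -0.01, "dy": 0.01, "dz": 0.59, "wx": 0, "wy": 0, "wz": 0, "claw": 74},
  ],
)

```text
clock: 14.4
tool_pos: [0.5268, 0.4029, 0.1832]
eef_rot: [0.515, 0.857, 0.001, 0.0]
contact_force: [0.2, -0.5, 0.5]
opening: 0.84
finger_force: 0.0
```

step_arm(
  motion=[
    {"dx": 0, "dy": 0, "dz": 0, "wx": 0, "wy": 0, "wz": 0, "claw": 60},
    {"dx": 0, "dy": 0, "dz": 0, "wx": 0, "wy": 0, "wz": 0, "claw": 50},
    {"dx": 0, "dy": 0, "dz": 0, "wx": 0, "wy": 0, "wz": 0, "claw": 46},
    {"dx": 0, "dy": 0, "dz": 0, "wx": 0, "wy": 0, "wz": 0, "claw": 42},
    {"dx": 0, "dy": 0, "dz": 0, "wx": 0, "wy": 0, "wz": 0, "claw": 36},
    {"dx": 0, "dy": 0, "dz": 0, "wx": 0, "wy": 0, "wz": 0, "claw": 36},
    {"dx": 0, "dy": 0, "dz": 0, "wx": 0, "wy": 0, "wz": 0, "claw": 36},
  ],
  force=7,
)

```text
clock: 15.1
tool_pos: [0.526, 0.4026, 0.1821]
eef_rot: [0.515, 0.857, 0.0, -0.0]
contact_force: [-1.1, -0.4, 1.8]
opening: 0.477
finger_force: 7.0
```

step_arm(
  motion=[
    {"dx": 0, "dy": 0, "dz": -0.1, "wx": 0, "wy": 0, "wz": 0, "claw": 36},
    {"dx": 0, "dy": 0, "dz": -0.25, "wx": 0, "wy": 0, "wz": 0, "claw": 36},
    {"dx": 0, "dy": 0, "dz": -0.45, "wx": 0, "wy": 0, "wz": 0, "claw": 36},
    {"dx": 0, "dy": 0, "dz": -0.7, "wx": 0, "wy": 0, "wz": 0, "claw": 36},
    {"dx": 0, "dy": 0, "dz": -1, "wx": 0, "wy": 0, "wz": 0, "claw": 36},
    {"dx": 0, "dy": 0, "dz": -1, "wx": 0, "wy": 0, "wz": 0, "claw": 36},
  ],
)

```text
clock: 15.7
tool_pos: [0.5278, 0.4045, 0.2665]
eef_rot: [0.515, 0.857, 0.004, 0.001]
contact_force: [0.0, 0.9, -0.8]
opening: 0.48
finger_force: 7.0
```

```bash
python3 - <<'E'
from egg import *
s=st(); p,d,K=snap('wrist'); t=s['tool_pos']; fit(p,d,K,tuple(t[:2]),t[2]+.0075); cv2.imwrite('pics/w6.png',p[...,::-1]); print(K[3][:3,3].round(3))
print(R.from_quat(s['eef_rot']).as_matrix().round(3))
E
```

```text
{'clock': 15.7, 'q': [-0.546, 0.726, -0.347, 1.403, 0.264, 1.049, -0.453], 'tool_pos': [0.528, 0.404, 0.266], 'eef_rot': [0.515, 0.857, 0.004, 0.001], 'contact_force': [0.01, 0.891, -0.774], 'moment': [-0.01, 0.032, 0.031], 'opening': 0.48, 'finger_force': 7.0}
6361 egg [0.5289 0.4032] semi [27.  25.9] dir 28.949765933416927 top 0.2941
[0.49  0.475 0.413]
[[-0.469  0.883  0.006]
 [ 0.883  0.469  0.006]
 [ 0.002  0.008 -1.   ]]
```

View pics/w6.png

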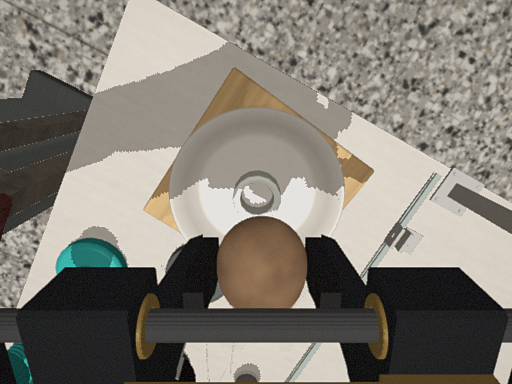

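The egg is firmly held at (262,265), and the ring at (257,195) is empty. I'll carry it over to the orange cup.

step_arm(
  motion=[
    {"dx": -0.1, "dy": -0.05, "dz": -0.25, "wx": 0, "wy": 0, "wz": 0, "claw": 36},
    {"dx": -0.3, "dy": -0.14, "dz": -0.5, "wx": 0, "wy": 0, "wz": 0, "claw": 36},
    {"dx": -0.6, "dy": -0.28, "dz": -0.6, "wx": 0, "wy": 0, "wz": 0, "claw": 36},
    {"dx": -0.85, "dy": -0.39, "dz": -0.6, "wx": 0, "wy": 0, "wz": 0, "claw": 36},
  ],
)

```text
clock: 16.15
tool_pos: [0.5308, 0.3269, 0.3104]
eef_rot: [0.515, 0.857, 0.0, 0.0]
contact_force: [0.5, -0.5, 0.1]
opening: 0.472
finger_force: 7.0
```

step_arm(
  motion=[
    {"dx": -0.3, "dy": -0.13, "dz": 0, "wx": 0, "wy": 0, "wz": 0, "claw": 36},
    {"dx": -0.6, "dy": -0.26, "dz": 0, "wx": 0, "wy": 0, "wz": 0, "claw": 36},
    {"dx": -0.9, "dy": -0.39, "dz": 0, "wx": 0, "wy": 0, "wz": 0, "claw": 36},
  ],
)

```text
clock: 16.45
tool_pos: [0.5362, 0.2482, 0.3089]
eef_rot: [0.515, 0.857, -0.001, -0.0]
contact_force: [0.7, -1.0, -0.4]
opening: 0.478
finger_force: 7.0
```

step_arm(
  motion=[
    {"dx": -0.3, "dy": -0.13, "dz": 0, "wx": 0, "wy": 0, "wz": 0, "claw": 36},
    {"dx": -0.6, "dy": -0.26, "dz": 0, "wx": 0, "wy": 0, "wz": 0, "claw": 36},
    {"dx": -0.9, "dy": -0.39, "dz": 0, "wx": 0, "wy": 0, "wz": 0, "claw": 36},
  ],
)

```text
clock: 16.75
tool_pos: [0.5425, 0.17, 0.309]
eef_rot: [0.515, 0.857, -0.001, -0.0]
contact_force: [-0.2, -0.1, -0.6]
opening: 0.473
finger_force: 7.0
```

step_arm(
  motion=[
    {"dx": -0.3, "dy": -0.13, "dz": 0, "wx": 0, "wy": 0, "wz": 0, "claw": 36},
    {"dx": -0.55, "dy": -0.26, "dz": 0, "wx": 0, "wy": 0, "wz": 0, "claw": 36},
    {"dx": -0.75, "dy": -0.36, "dz": 0, "wx": 0, "wy": 0, "wz": 0, "claw": 36},
    {"dx": -0.8, "dy": -0.38, "dz": 0, "wx": 0, "wy": 0, "wz": 0, "claw": 36},
    {"dx": -0.8, "dy": -0.38, "dz": 0, "wx": 0, "wy": 0, "wz": 0, "claw": 36},
  ],
)

```text
clock: 17.25
tool_pos: [0.546, 0.1002, 0.3094]
eef_rot: [0.515, 0.857, -0.0, -0.0]
contact_force: [-0.4, -0.5, -0.4]
opening: 0.475
finger_force: 7.0
```

```bash
cat >> egg.py <<'E'
def held(n,s,off=.0065):
    t=s['tool_pos']; p,d,K=snap(n); P=pts(d,K); h=cv2.cvtColor(p,cv2.COLOR_RGB2HSV).astype(int)
    zc=t[2]+off
    m=(d>0)&(np.hypot(P[...,0]-t[0],P[...,1]-t[1])<.035)&(h[...,0]<18)&(h[...,1]>80)&(abs(P[...,2]-zc)<.027)
    q=P[m]; Rw=R.from_quat(s['eef_rot']).as_matrix()
    ax=np.c_[Rw[:,0],Rw[:,1],[0,0,1]]; L=np.array([.027,.0215,.0215])
    from scipy.optimize import least_squares
    f=lambda c: np.linalg.norm(((q-c)@ax)/L,axis=1)-1
    r=least_squares(f,[t[0],t[1],zc],loss='soft_l1',f_scale=.05); print(n,m.sum(),'egg centre',r.x.round(4),'rms',np.sqrt((f(r.x)**2).mean()).round(3),'rel tool',(ax.T@(r.x-t)*1000).round(1)); return r.x
E
python3 - <<'E'
from egg import *
s=st(); c=held('wrist',s); held('side',s); held('top',s); print('shift',(R.from_quat(s['eef_rot']).inv().apply(np.array([.5505,.032,.225])-c)/.08).round(3))
E
```

```text
{'clock': 17.25, 'q': [-0.029, 0.53, -0.384, 1.679, 0.23, 0.979, -0.007], 'tool_pos': [0.546, 0.1, 0.309], 'eef_rot': [0.515, 0.857, -0.0, -0.0], 'contact_force': [-0.433, -0.494, -0.439], 'moment': [-0.035, -0.01, -0.002], 'opening': 0.475, 'finger_force': 7.0}
wrist 7046 egg centre [0.5482 0.0967 0.3153] rms 0.061 rel tool [-4.1  0.3  6. ]
side 386 egg centre [0.5487 0.0964 0.3145] rms 0.107 rel tool [-4.6  0.5  5.1]
top 41 egg centre [0.5485 0.0951 0.3165] rms 0.024 rel tool [-5.6 -0.3  7.1]
shift [-0.728 -0.353  1.129]
```

step_arm(
  motion=[
    {"dx": -0.3, "dy": -0.15, "dz": 0, "wx": 0, "wy": 0, "wz": 0, "claw": 36},
    {"dx": -0.55, "dy": -0.27, "dz": 0.15, "wx": 0, "wy": 0, "wz": 0, "claw": 36},
    {"dx": -0.7, "dy": -0.35, "dz": 0.4, "wx": 0, "wy": 0, "wz": 0, "claw": 36},
    {"dx": -0.73, "dy": -0.35, "dz": 0.6, "wx": 0, "wy": 0, "wz": 0, "claw": 36},
    {"dx": -0.73, "dy": -0.35, "dz": 0.7, "wx": 0, "wy": 0, "wz": 0, "claw": 36},
    {"dx": -0.73, "dy": -0.35, "dz": 0.7, "wx": 0, "wy": 0, "wz": 0, "claw": 36},
  ],
)

```text
clock: 18.0
tool_pos: [0.5484, 0.0372, 0.253]
eef_rot: [0.514, 0.858, -0.0, -0.001]
contact_force: [0.1, -0.0, 0.6]
opening: 0.481
finger_force: 7.0
```

```bash
python3 - <<'E'
from egg import *
s=st(); c=held('wrist',s); c2=held('side',s); c3=held('top',s)
for k in(c,c2,c3): print('shift',(R.from_quat(s['eef_rot']).inv().apply(np.array([.5505,.032,.225])-k)/.08).round(3))
E
```

```text
{'clock': 18.0, 'q': [0.072, 0.586, -0.365, 1.771, 0.268, 0.835, 0.072], 'tool_pos': [0.548, 0.037, 0.253], 'eef_rot': [0.514, 0.858, -0.0, -0.001], 'contact_force': [0.139, -0.032, 0.605], 'moment': [-0.017, 0.009, 0.018], 'opening': 0.481, 'finger_force': 7.0}
wrist 7067 egg centre [0.5506 0.0337 0.259 ] rms 0.062 rel tool [-4.2  0.3  6. ]
side 389 egg centre [0.5509 0.0326 0.2592] rms 0.1 rel tool [-5.3  0.1  6.2]
top 85 egg centre [0.5516 0.0309 0.2607] rms 0.056 rel tool [-7.1 -0.1  7.7]
shift [-0.019 -0.01   0.425]
shift [-0.005 -0.008  0.427]
shift [ 0.018 -0.005  0.446]
```

step_arm(
  motion=[
    {"dx": -0.01, "dy": -0.01, "dz": 0.1, "wx": 0, "wy": 0, "wz": 0, "claw": 36},
    {"dx": -0.01, "dy": -0.01, "dz": 0.2, "wx": 0, "wy": 0, "wz": 0, "claw": 36},
    {"dx": -0.01, "dy": -0.01, "dz": 0.3, "wx": 0, "wy": 0, "wz": 0, "claw": 36},
    {"dx": -0.01, "dy": -0.01, "dz": 0.36, "wx": 0, "wy": 0, "wz": 0, "claw": 36},
    {"dx": -0.01, "dy": -0.01, "dz": 0.38, "wx": 0, "wy": 0, "wz": 0, "claw": 36},
    {"dx": -0.01, "dy": -0.01, "dz": 0.38, "wx": 0, "wy": 0, "wz": 0, "claw": 36},
  ],
)

```text
clock: 18.75
tool_pos: [0.5485, 0.0349, 0.2232]
eef_rot: [0.515, 0.857, -0.0, -0.0]
contact_force: [0.3, -0.9, 0.4]
opening: 0.473
finger_force: 7.0
```

```bash
python3 - <<'E'
from egg import *
s=st(); c=held('wrist',s); c2=held('side',s); s=get_state(); print(s['tool_pos'],s['contact_force'])
E
```

```text
{'clock': 18.75, 'q': [0.064, 0.624, -0.348, 1.807, 0.293, 0.762, 0.052], 'tool_pos': [0.549, 0.035, 0.223], 'eef_rot': [0.515, 0.857, -0.0, -0.0], 'contact_force': [0.32, -0.938, 0.374], 'moment': [-0.046, -0.007, -0.001], 'opening': 0.473, 'finger_force': 7.0}
wrist 7553 egg centre [0.5505 0.0318 0.2288] rms 0.143 rel tool [-3.7  0.3  5.7]
side 448 egg centre [0.5508 0.0294 0.2275] rms 0.196 rel tool [-6.  -0.6  4.3]
[0.54880205 0.03495526 0.22365058] [ 1.12771977 -0.01910587 -1.51803337]
```

step_arm(
  motion=[
    {"dx": 0, "dy": 0, "dz": 0.015, "wx": 0, "wy": 0, "wz": 0, "claw": 36},
    {"dx": 0, "dy": 0, "dz": 0.03, "wx": 0, "wy": 0, "wz": 0, "claw": 36},
    {"dx": 0, "dy": 0, "dz": 0.03, "wx": 0, "wy": 0, "wz": 0, "claw": 36},
  ],
)

```text
clock: 19.15
tool_pos: [0.5487, 0.035, 0.2211]
eef_rot: [0.515, 0.857, 0.0, 0.0]
contact_force: [1.4, 0.8, 0.0]
opening: 0.478
finger_force: 7.0
```

step_arm(
  motion=[
    {"dx": 0, "dy": 0, "dz": 0.01, "wx": 0, "wy": 0, "wz": 0, "claw": 36},
    {"dx": 0, "dy": 0, "dz": 0.01, "wx": 0, "wy": 0, "wz": 0, "claw": 36},
    {"dx": 0, "dy": 0, "dz": 0.01, "wx": 0, "wy": 0, "wz": 0, "claw": 36},
  ],
)

```text
clock: 19.45
tool_pos: [0.5487, 0.0352, 0.2205]
eef_rot: [0.515, 0.857, 0.0, 0.0]
contact_force: [-0.2, 0.2, 0.8]
opening: 0.474
finger_force: 7.0
```

step_arm(
  motion=[
    {"dx": 0, "dy": 0, "dz": 0.01, "wx": 0, "wy": 0, "wz": 0, "claw": 36},
    {"dx": 0, "dy": 0, "dz": 0.01, "wx": 0, "wy": 0, "wz": 0, "claw": 36},
    {"dx": 0, "dy": 0, "dz": 0.01, "wx": 0, "wy": 0, "wz": 0, "claw": 36},
  ],
)

```text
clock: 19.75
tool_pos: [0.5487, 0.0353, 0.22]
eef_rot: [0.515, 0.857, 0.0, 0.0]
contact_force: [-1.6, 1.8, 4.3]
opening: 0.475
finger_force: 7.0
```

```bash
python3 - <<'E'
from egg import *
s=st(); c=held('wrist',s); c2=held('side',s); s=get_state(); print(s['tool_pos'],s['contact_force'])
E
```

```text
{'clock': 19.75, 'q': [0.062, 0.628, -0.347, 1.811, 0.296, 0.753, 0.049], 'tool_pos': [0.549, 0.035, 0.22], 'eef_rot': [0.515, 0.857, 0.0, 0.0], 'contact_force': [-1.617, 1.772, 4.301], 'moment': [0.155, 0.334, -0.053], 'opening': 0.475, 'finger_force': 7.0}
wrist 8241 egg centre [0.5504 0.0328 0.2255] rms 0.178 rel tool [-3.   0.3  5.5]
side 559 egg centre [0.5501 0.0278 0.2218] rms 0.206 rel tool [-7.3 -2.3  1.7]
[0.54873588 0.03533171 0.2200556 ] [-1.99685284  1.81570817  5.31474116]
```

The cup is now pushing up on the egg with about 4 N, so it is seated. I'll open slowly.

step_arm(
  motion=[
    {"dx": 0, "dy": 0, "dz": -0.004, "wx": 0, "wy": 0, "wz": 0, "claw": 42},
    {"dx": 0, "dy": 0, "dz": -0.004, "wx": 0, "wy": 0, "wz": 0, "claw": 44},
    {"dx": 0, "dy": 0, "dz": -0.004, "wx": 0, "wy": 0, "wz": 0, "claw": 47},
    {"dx": 0, "dy": 0, "dz": -0.004, "wx": 0, "wy": 0, "wz": 0, "claw": 52},
    {"dx": 0, "dy": 0, "dz": -0.004, "wx": 0, "wy": 0, "wz": 0, "claw": 60},
    {"dx": 0, "dy": 0, "dz": -0.004, "wx": 0, "wy": 0, "wz": 0, "claw": 75},
    {"dx": 0, "dy": 0, "dz": -0.004, "wx": 0, "wy": 0, "wz": 0, "claw": 75},
    {"dx": 0, "dy": 0, "dz": -0.004, "wx": 0, "wy": 0, "wz": 0, "claw": 75},
  ],
)

```text
clock: 20.65
tool_pos: [0.5486, 0.0349, 0.2198]
eef_rot: [0.515, 0.857, 0.0, -0.0]
contact_force: [-0.0, 0.2, -1.2]
opening: 0.85
finger_force: 0.0
```

step_arm(
  motion=[
    {"dx": 0, "dy": 0, "dz": -0.15, "wx": 0, "wy": 0, "wz": 0, "claw": 75},
    {"dx": 0, "dy": 0, "dz": -0.4, "wx": 0, "wy": 0, "wz": 0, "claw": 75},
    {"dx": 0, "dy": 0, "dz": -0.8, "wx": 0, "wy": 0, "wz": 0, "claw": 75},
    {"dx": 0, "dy": 0, "dz": -1, "wx": 0, "wy": 0, "wz": 0, "claw": 75},
    {"dx": 0, "dy": 0, "dz": -1, "wx": 0, "wy": 0, "wz": 0, "claw": 75},
  ],
)

```text
clock: 21.15
tool_pos: [0.5503, 0.0354, 0.3029]
eef_rot: [0.515, 0.857, 0.002, 0.002]
contact_force: [0.8, 0.0, 0.1]
opening: 0.852
finger_force: 0.0
```

step_arm(
  motion=[
    {"dx": 0, "dy": 0, "dz": -0.5, "wx": 0, "wy": 0, "wz": 0, "claw": 75},
    {"dx": 0, "dy": 0, "dz": -1, "wx": 0, "wy": 0, "wz": 0, "claw": 75},
    {"dx": 0, "dy": 0, "dz": -1, "wx": 0, "wy": 0, "wz": 0, "claw": 75},
  ],
)

```text
clock: 21.45
tool_pos: [0.551, 0.0357, 0.3843]
eef_rot: [0.515, 0.857, 0.003, 0.004]
contact_force: [0.2, -0.2, -0.4]
opening: 0.852
finger_force: 0.0
```

```bash
python3 - <<'E'
from rims import *
from egg import fit
st(); feats('side'); feats('wrist'); p,d,K=snap('wrist'); fit(p,d,K,(.5505,.032),.225); a,b,c=snap('side')
cv2.imwrite('pics/end.png',cv2.resize(np.hstack([a[100:292,180:436],p[:,:][::2,::2]])[...,::-1],(800,300)))
E
```

```text
{'clock': 21.45, 'q': [0.103, 0.453, -0.403, 1.57, 0.19, 1.148, 0.149], 'tool_pos': [0.551, 0.036, 0.384], 'eef_rot': [0.515, 0.857, 0.003, 0.004], 'contact_force': [0.183, -0.203, -0.395], 'moment': [-0.08, -0.04, -0.011], 'opening': 0.852, 'finger_force': 0.0}
side or 371 collar [0.1791 0.1811 0.1954 0.2033 0.2036] 28 rim [0.2141 0.2261 0.2323 0.234 ]
side bk 294 collar [0.1769 0.1786 0.1933 0.2104 0.2156] 29 rim [0.2121 0.2128 0.2182 0.2259]
wrist or 308 collar [0.1832 0.1847 0.2016 0.2039 0.2247] 186 rim [0.2134 0.2141 0.219  0.2317]
wrist bk 418 collar [0.1788 0.181  0.1986 0.2029 0.2033] 122 rim [0.2128 0.2137 0.222  0.2239]
1943 egg [0.5483 0.0317] semi [25.1 20.9] dir 120.14565883983448 top 0.2481
```

View pics/end.png

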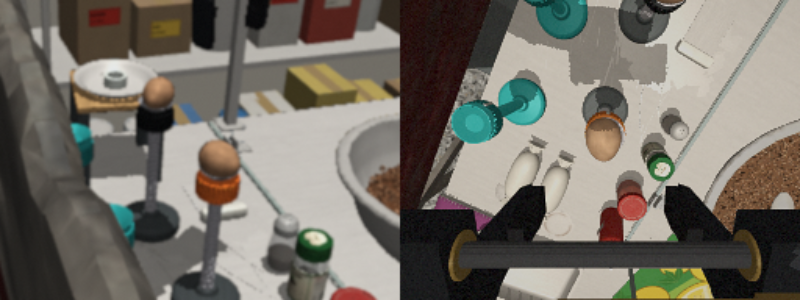

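The egg sits level and centred in the orange cup: its top is at 0.248 against 0.247 for the other egg, and the two collars match. The other egg hasn't moved, and the gripper is clear.

```bash
python3 -c "
from plant import workorder; print(workorder.finish_job())"
```

```text
the job is handed in; nothing more can be done
None
```

I levelled the orange cup with the black stand's cup to within about 0.5 mm, set the braised egg in it centred to about 2 mm, left the other egg where it was, and handed the job in at about 22 s with the gripper clear.

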